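# Load a spruce stick under the hold-down spring of a cut-off jig

### The arm

A 7-joint arm with a two-finger parallel gripper is mounted at the origin on the work surface. World frame = base frame: x ahead of the robot, y to its left, z up, the work surface at z = 0. Lengths are in m, angles in rad, forces in N, time in s.
With the tool pointing down it reaches from about 0.4 to 0.85 m from the base axis. Payload 10.4 kg.
Tool frame: the origin (TCP) lies between the finger pads; the fingertips stand 17 mm ahead of it and the grasp point (between the pads) lies 2 mm behind it; z points along the fingers, y is the direction in which the jaws open and shut (so a half turn about z gives the same grasp; the last joint's range is limited). The gripper opens to 85 mm and grips with 20 to 120 N. Pads are 22 mm wide; open, the fingers measure 114 mm over their backs; the gripper's body (76 mm by 85 mm) begins 54 mm behind the grasp point. The pads swing forward as they close: fully open they stand 13 mm farther back than shut.
Start: joints at [1.138, 0.332, -0.065, 1.46, 0.022, 1.35, -0.088], TCP at [0.249, -0.573, 0.248] pointing down, gripper open.
Joint ranges: [-2.6, 2.6], [-0.5, 2.12], [-1.47, 1.34], [0.16, 2.42], [-1.27, 4.41], [0.06, 2.06], [-2.6, 2.6]. Speed limits (rad/s): [2.22, 2.22, 2.79, 2.79, 3.14, 3.14, 3.14].

### API

Orientations are given as a unit quaternion [x, y, z, w].
In Python, from workcell import manip gives the robot as it stands.
- The arm moves only by the tool jog_arm, never from a script. Its argument "steps" is one flat list of numbers, 5 for each row, row after row: the finger opening in m, from 0 to 0.0854, then the shift along the tool's x, y, z in m, then the turn about the tool's z in rad. In form: [gripper, x, y, z, twist, gripper, x, y, z, twist, ...]. A call has exactly 10 rows; each row is the pose to reach, as a shift and turn from the pose commanded when the call began, along the tool's axes at that moment; what a row does not reach only later rows make up. A row lasts 1/10 s, in which the tool goes at most 50 mm and 8.59 degrees, less where a joint would pass 70% of its speed; a pose out of reach is approached as far as the arm can. A call with a gripper value outside its range is refused whole. The fingers move at their own pace and stop on an object; "grip_force" is the grip in N (left out, the last holds). Time passes only in rows, so rows that repeat a pose let the fingers close, or fill a call up. It gives the time, the measured TCP pose, the force and the opening at its end, in the units of the state.
- manip.get_obs(): the state, without advancing time (a new reading comes with each control period).
- manip.camera(name): name is "scene" or "top"; returns (picture, depth): 400x640x3 uint8, red, green, blue; 400x640 float32, m along the optical axis (not along the pixel's ray), 0 where there is no reading.
- manip.calibration(name): a dict with "mtx" (3x3 intrinsics, pixels), "world_to_cam" (4x4, takes a point from world to camera coordinates). Camera axes: x right, y down, z forward; pixel columns grow to the right and rows downward; lengths in m; the calibration is good to about 2 mm. A picture is of the moment at which its call begins. calibration takes no time and is no camera call.
- manip.hand_in(): hands the job in, once; it reports no verdict.
The state is a dict: "clock": time; "joint_pos": joint angles; "joint_velocities": joint speeds; "tau": joint torques, N m; "position": TCP position; "ee_rot": TCP orientation; "ft_force": force on the tool from outside, world axes, zero at the start; "torque": the same for the moment, N m; "grip_width": opening from 0.0 (shut) to 1.0 (fully open).
Only numpy, scipy, OpenCV 4.12 (cv2) and the standard library are available. Lean on these libraries where they do the work, as an engineer would, in place of code of your own. Each camera call takes 0.05 s, during which the arm holds its last target.

### The job

In the violin maker's saw jig, put your closed fingertips on the rear part of the spruce stick that lies in the channel, press it hard down on the bed and, keeping it pressed flat, slide it along so that its front end passes under the leaf spring and comes fully home against the length stop. Press and slide only: do not grasp or lift the stick, and leave the loose tools and wood around the jig where they are. Finish with the hand clear of everything and the stick held by the spring, ready to saw.

Things in the scene. Friction and masses are not known exactly. Their poses are not given: they have to be found in the camera images.
- jig: Fixed jig: base 380 x 104 mm, two dark fences 30 mm high, 37 mm apart. Origin on the bench, mid-channel; base from 200 mm behind to 180 mm ahead. x: feed direction along the channel (slide the stick to +x); z up. A bracket and saw guides stand 81 to 120 mm ahead, up to 72 mm high. Loose things beside it: at most 80 mm tall, 20 mm or more from its sides; a 100 mm jar past its far end.
- slide_plate: Polished aluminium strip, 36 mm wide, that forms the bed of the channel, fixed, slippery (friction about 0.2). Origin on its top face, 18 mm above the bench, straight above the jig's origin, same axes.
- stick: Loose spruce stick, 180 x 34 x 16 mm, about 55 g, flat on the slide plate, 1.5 mm from each fence; front top edge rounded (5 mm). Its top is 34 mm above the bench, 4 mm above the fences. Origin: centre of the underside; x towards the stop. Waxed and slippery (friction 0.2), but the rear 70 mm of its top is bare wood that holds a fingertip well (about 1.0). Starts clear of the spring.
- stick_front (a point): Middle of the top edge of the stick's front end (the end towards the spring), 34 mm above the bench.
- stick_rear (a point): Middle of the top edge of the stick's rear end, 34 mm above the bench.
- leaf: Blued steel leaf spring, 26 mm wide, clamped under the bracket, sloping down towards the stick, free end turned up as a lip. Origin at its clamped end, 48 mm above the bench, 90 mm ahead of the jig's origin; lip begins 20 mm ahead. The stick's end lifts it 5 mm, then it presses with 5 N. Entering takes about 6 N along the channel besides bed friction: press with 15 to 20 N, less slips.
- leaf_bend (a point): Underside of the lowest part of the leaf spring, 42 mm ahead of the jig's origin. 29 mm above the bench when free, 34 mm (the stick's top) when the stick is under it.
- stop: Steel length stop clamped across the channel beyond the saw guides, 30 mm long, 88 mm wide over the fences, its thumbscrew up to 48 mm above the bench; fixed, but set at a different place each time. Origin on the bed, at the middle of the face that looks back at the stick; x and z as the jig's.
- stop_face (a point): Middle of the stop's face, at the height of the stick's top (34 mm above the bench). The stick is home when its front end touches this face.
- spare: Loose shorter spruce stick, 125 x 30 x 20 mm, on the bench beside the jig. Leave alone.
- offcut: Loose spruce offcut, 32 x 34 x 16 mm, on the bench beside the jig. Leave alone.
- finger_plane: Small brass finger plane, 52 x 24 x 30 mm, on the bench beside the jig. Leave alone.
- spool_clamp: Spool clamp standing on end, two wooden discs of 32 mm on a screw, 78 mm tall. Leave alone.
- square: Try square lying on the bench, wooden stock 100 x 16 mm, steel blade 75 mm. Leave alone.
- chisel: Chisel lying on the bench, about 190 mm long. Leave alone.
- glue: Jar, 52 mm across, 100 mm tall, beyond the far end of the jig. Leave alone.
Not all that is in view belongs to the job. Leave any black look-alike of the stick alone.

How it is judged:
On the way:
1. while the stick is pressed hard down on the bed (over 10 N between stick and bed), its front end has lifted the leaf spring, still at least 15 mm short of the stop (z of leaf_bend in the frame of slide_plate above 0.0135 m and contact force between stick and slide_plate above 10 N and x of stick_front in the frame of stop_face below -0.015 m), for 0.2 s.
At the end, for the whole second after the job is handed in: The stick lies flat on the bed of the channel (within 2 mm and 0.03 rad), its front end against the length stop (gap under 2.5 mm), the leaf spring lifted and bearing on its top, at rest (x of stick_front in the frame of stop_face between -0.0025 and 0.003 m and y of stick_front in the frame of stop_face between -0.004 and 0.004 m and z of stick in the frame of slide_plate below 0.002 m and angle between stick's own z axis and vertical below 0.03 rad and z of leaf_bend in the frame of slide_plate above 0.0135 m and linear speed of stick below 0.01 m/s); the robot touches nothing.
It fails at once if the stick is lifted (more than 6 mm off the bed) or tipped up (z of stick in the frame of slide_plate above 0.006 m or angle between stick's own z axis and vertical above 0.12 rad).
It fails at once if a loose tool or piece of wood near the jig is moved by more than 20 mm (distance of any of spare, offcut, finger_plane, spool_clamp, square, chisel, glue from where it was at the start of the episode above 0.02 m).
It also fails if it takes over 45 s, if anything falls off the work surface, if the arm or the gripper's body presses on something with over 40 N, if the wrist force passes 120 N, or if a joint passes its speed limit or range.

## Working session

There is one attempt and no reset: what is moved stays moved. The work goes in short steps, Python scripts to look and compute and a tool call to move; the robot and the scene stay as the last step left them, time stands still between calls to the robot, and variables do not carry over. Pictures are saved under pics/ and viewed, and the job is handed in when it is done.

Besides the shell and the picture viewer there is one more tool, called after "Call:" in YAML: its name, and indented under it one key for each argument. jog_arm: Moves the arm, as the interface text tells. Its arguments: {"type":"object","properties":{"steps":{"type":"array"},"grip_force":{"type":"number"}},"required":["steps"]}

```bash
mkdir -p pics
python3 - <<'E'
from workcell import manip
import cv2,numpy as np
o=manip.get_obs();print({k:np.round(v,4) for k,v in o.items()})
for n in("scene","top"):
    p,d=manip.camera(n);np.savez(f"pics/{n}0.npz",p=p,d=d);cv2.imwrite(f"pics/{n}0.png",p[:,:,::-1])
    c=manip.calibration(n);print(n,np.round(c["mtx"],1).tolist(),np.round(c["world_to_cam"],4).tolist())
E
```

```text
{'clock': np.float64(0.0), 'joint_pos': array([ 1.1384,  0.3329, -0.0647,  1.4609,  0.0216,  1.3499, -0.0885]), 'joint_velocities': array([ 0.0004, -0.0001, -0.0002,  0.    ,  0.0011,  0.0014,  0.0006]), 'tau': array([ 1.10000e-03, -6.25461e+01,  4.96000e-02, -3.91602e+01,
        1.62000e-02,  1.01000e-02, -0.00000e+00]), 'position': array([ 0.2489, -0.5729,  0.2475]), 'ee_rot': array([ 9.791e-01,  2.035e-01, -2.000e-04, -7.000e-04]), 'ft_force': array([ 0.9405, -0.1952,  0.2705]), 'torque': array([-0.0068,  0.0169,  0.0198]), 'grip_width': np.float64(1.0004)}
scene [[512.6, 0.0, 315.5], [0.0, 512.6, 199.6], [0.0, 0.0, 1.0]] [[-0.3179, 0.9481, 0.0017, 0.1712], [0.6667, 0.2248, -0.7106, -0.3101], [-0.6741, -0.2248, -0.7036, 1.5663], [0.0, 0.0, 0.0, 1.0]]
top [[444.1, 0.0, 317.9], [0.0, 444.1, 203.6], [0.0, 0.0, 1.0]] [[0.0466, -0.9989, 0.004, -0.0332], [-0.9701, -0.0462, -0.2383, 0.5344], [0.2382, 0.0073, -0.9712, 0.9632], [0.0, 0.0, 0.0, 1.0]]
```

View pics/scene0.png

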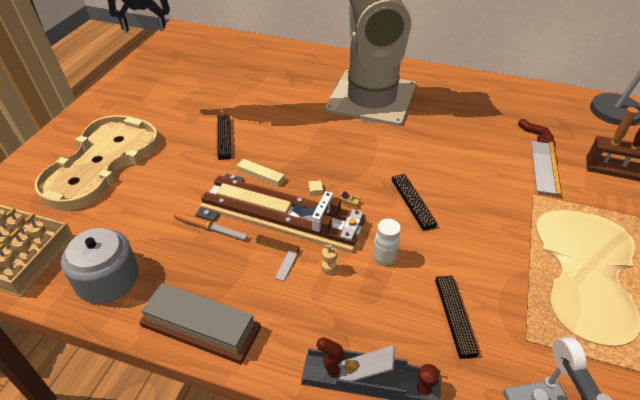

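View pics/top0.png

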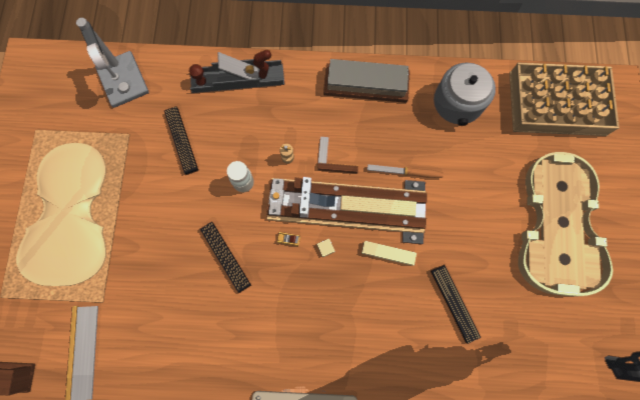

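Candidates in the top view: the pale stick in the channel (382,205), the spare (389,253), the offcut (326,247), and the black bars at (225,257), (180,140) and (453,303). I choose the one in the channel and check it in close crops.

Run:
```python
import cv2
a=cv2.imread("pics/top0.png")[165:245,255:445];cv2.imwrite("pics/topc.png",cv2.resize(a,None,fx=4.2,fy=4.2,interpolation=cv2.INTER_CUBIC))
a=cv2.imread("pics/scene0.png")[155:255,190:380];cv2.imwrite("pics/scenec.png",cv2.resize(a,None,fx=4.2,fy=4.2,interpolation=cv2.INTER_CUBIC))
```

```text
(no output)
```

View pics/topc.png

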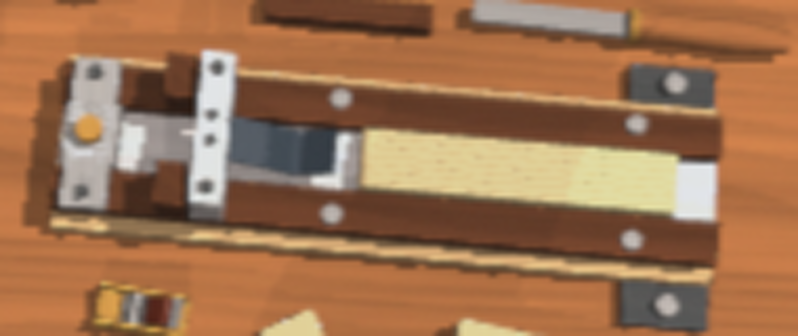

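View pics/scenec.png

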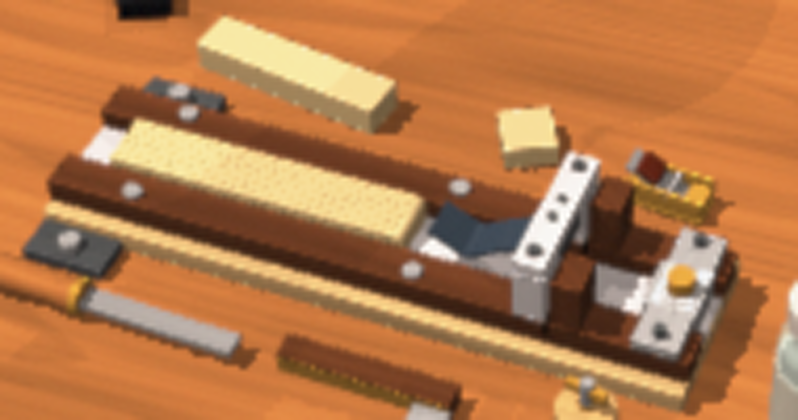

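The crops confirm it: the pale stick lies in the channel with its lighter bare rear at the right (top crop 575-675,175). The leaf (230-335,150) and stop (65-120,130) are to the left. Next I measure.

```bash
cat > h.py <<'E'
import cv2,numpy as np
from workcell import manip
def ray(n,uv,z):
    c=manip.calibration(n);T=c["world_to_cam"];R,t=T[:3,:3],T[:3,3]
    uv=np.atleast_2d(uv);d=np.c_[uv,np.ones(len(uv))]@np.linalg.inv(c["mtx"]).T@R
    o=-R.T@t
    return o+d*((z-o[2])/d[:,2])[:,None]
def proj(n,P):
    c=manip.calibration(n);T=c["world_to_cam"];q=(T[:3,:3]@np.atleast_2d(P).T).T+T[:3,3];q=q@c["mtx"].T
    return q[:,:2]/q[:,2:]
def stickmask(p,box):
    x0,y0,x1,y1=box
    h=cv2.cvtColor(p,cv2.COLOR_RGB2HSV);m=cv2.inRange(h,(18,50,130),(35,200,255))
    k=np.zeros_like(m);k[y0:y1,x0:x1]=m[y0:y1,x0:x1]
    cs,_=cv2.findContours(k,cv2.RETR_EXTERNAL,cv2.CHAIN_APPROX_NONE)
    return max(cs,key=cv2.contourArea)
E
python3 - <<'E'
from h import *
z=np.load("pics/top0.npz");c=stickmask(z["p"],(330,185,425,222))
r=cv2.minAreaRect(c);print(r);b=cv2.boxPoints(r);print(b.round(1).tolist())
W=ray("top",b,.034);print(W.round(4).tolist())
print([np.linalg.norm(W[i]-W[i-1]).round(4) for i in range(4)])
z2=np.load("pics/scene0.npz");c2=stickmask(z2["p"],(205,170,300,225))
b2=cv2.boxPoints(cv2.minAreaRect(c2));print(b2.round(1).tolist(),ray("scene",b2,.034).round(4).tolist())
# crop points: rear mid, front mid (top)
for nm,n,pt,zz,off in [("front top","top",(361,160),.034,(255,165)),("rear top","top",(677,184),.034,(255,165)),
 ("rear scene","scene",(122,142),.034,(190,155)),("front scene","scene",(417,217),.034,(190,155)),
 ("stop edge L top","top",(121,62),.036,(255,165)),("stop edge R top","top",(108,208),.036,(255,165)),
 ("stop scene far","scene",(684,232),.036,(190,155)),("stop scene near","scene",(634,345),.036,(190,155)),("jig end corner near R top","top",(715,276),.0,(255,165)),("jig end corner L","top",(50,228),.0,(255,165))]:
    print(nm,ray(n,np.array(pt)/4.2+off,zz).round(4).tolist())
E
```

```text
((378.0621032714844, 205.25518798828125), (75.23921203613281, 14.616005897521973), 4.763641834259033)
[[340.0, 209.39999389648438], [341.20001220703125, 194.8000030517578], [416.20001220703125, 201.10000610351562], [414.8999938964844, 215.6999969482422]]
[[0.5311, -0.0609, 0.034], [0.5671, -0.0626, 0.034], [0.5602, -0.2422, 0.034], [0.5244, -0.2391, 0.034]]
[np.float64(0.1783), np.float64(0.036), np.float64(0.1798), np.float64(0.0359)]
[[215.60000610351562, 193.1999969482422], [218.89999389648438, 181.8000030517578], [289.8999938964844, 201.8000030517578], [286.70001220703125, 213.3000030517578]] [[0.5607, -0.2431, 0.034], [0.5218, -0.2536, 0.034], [0.5314, -0.0656, 0.034], [0.5686, -0.0596, 0.034]]
front top [[0.5467, -0.0627, 0.034]]
rear top [[0.5412, -0.2421, 0.034]]
rear scene [[0.5443, -0.2422, 0.034]]
front scene [[0.5467, -0.0614, 0.034]]
stop edge L top [[0.5976, 0.077, 0.036]]
stop edge R top [[0.5116, 0.0788, 0.036]]
stop scene far [[0.5127, 0.0818, 0.036]]
stop scene near [[0.5998, 0.0791, 0.036]]
jig end corner near R top [[0.4958, -0.2713, 0.0]]
jig end corner L [[0.5059, 0.115, 0.0]]
```

Call:
jog_arm:
  steps: [0,0.041,-0.021,0,-0.113,0,0.082,-0.041,0,-0.226,0,0.123,-0.062,0,-0.339,0,0.164,-0.083,0,-0.452,0,0.205,-0.103,0,-0.565,0,0.246,-0.124,0,-0.678,0,0.287,-0.144,0,-0.791,0,0.328,-0.165,0,-0.904,0,0.369,-0.186,0,-1.017,0,0.4106,-0.2064,0,-1.127]
  grip_force: 60

```text
clock: 1.1
position: [0.5441, -0.2188, 0.2482]
ee_rot: [0.718, 0.697, -0.0, -0.0]
ft_force: [-0.0, -0.4, -0.6]
grip_width: -0.001
```

Call:
jog_arm:
  steps: [0,0,0,0,0,0,0,0,0,0,0,0,0,0.02,0,0,0,0,0.04,0,0,0,0,0.06,0,0,0,0,0.08,0,0,0,0,0.1,0,0,0,0,0.12,0,0,0,0,0.14,0,0,0,0,0.14,0]

```text
clock: 2.1
position: [0.5409, -0.2214, 0.1055]
ee_rot: [0.72, 0.694, -0.001, -0.002]
ft_force: [-0.2, -0.6, -0.0]
grip_width: -0.005
```

Run:
```python
from h import *
from scipy.spatial.transform import Rotation as R
o=manip.get_obs();print(o["clock"],o["position"].round(4),o["ft_force"].round(2),o["grip_width"]);print(R.from_quat(o["ee_rot"]).as_matrix().round(4))
for n,bx in(("scene",(170,140,390,265)),("top",(255,150,445,260))):
    p,d=manip.camera(n);x0,y0,x1,y1=bx
    cv2.imwrite(f"pics/{n}1.png",cv2.resize(p[y0:y1,x0:x1,::-1],None,fx=3.6,fy=3.6,interpolation=cv2.INTER_CUBIC))
```

```text
2.1 [ 0.5409 -0.2214  0.1055] [-0.21 -0.61 -0.03] -0.004621760231571688
[[ 0.0367  0.9993 -0.0049]
 [ 0.9993 -0.0367  0.0012]
 [ 0.001  -0.0049 -1.    ]]
```

View pics/scene1.png

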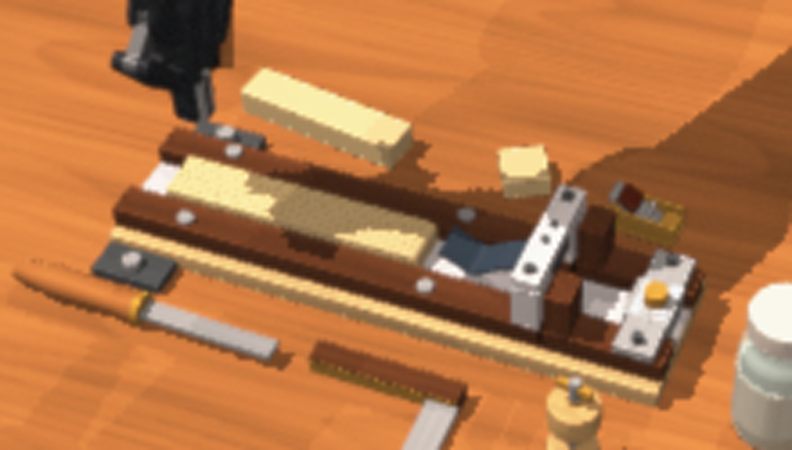

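View pics/top1.png

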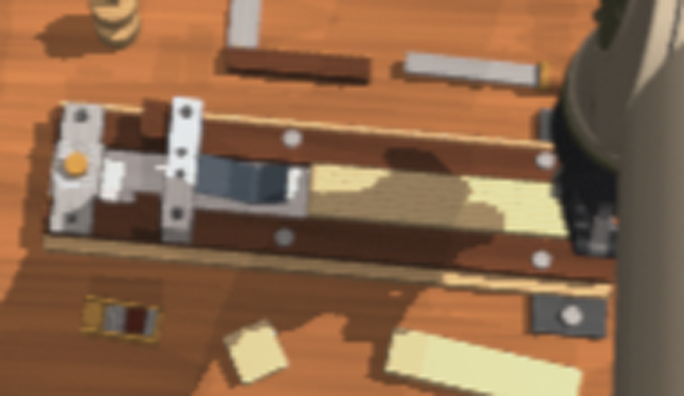

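Tip in scene crop at about (193,112), above the pale rear of the stick; nothing else is disturbed. I now descend to just above it.

Call:
jog_arm:
  steps: [0,0,0,0.01,0,0,0,0,0.02,0,0,0,0,0.03,0,0,0,0,0.04,0,0,0,0,0.045,0,0,0,0,0.045,0,0,0,0,0.045,0,0,0,0,0.045,0,0,0,0,0.045,0,0,0,0,0.045,0]

```text
clock: 3.2
position: [0.5436, -0.2205, 0.0636]
ee_rot: [0.719, 0.695, 0.0, 0.0]
ft_force: [-0.2, 0.1, -0.5]
grip_width: 0.003
```

Run:
```python
from h import *
o=manip.get_obs();print(o["clock"],o["position"].round(4),o["ft_force"].round(2))
t=o["position"]-[0,0,.017]
print(proj("scene",t),proj("top",t))
for n,bx in(("scene",(190,150,320,240)),):
    p,d=manip.camera(n);x0,y0,x1,y1=bx
    print((proj(n,t)-[x0,y0])*6)
    cv2.imwrite(f"pics/{n}2.png",cv2.resize(p[y0:y1,x0:x1,::-1],None,fx=6,fy=6,interpolation=cv2.INTER_CUBIC))
```

```text
3.2 [ 0.5436 -0.2205  0.0636] [-0.18  0.13 -0.52]
[[226.78746094 186.76652737]] [[408.14234274 206.19510433]]
[[220.72476562 220.59916421]]
```

View pics/scene2.png

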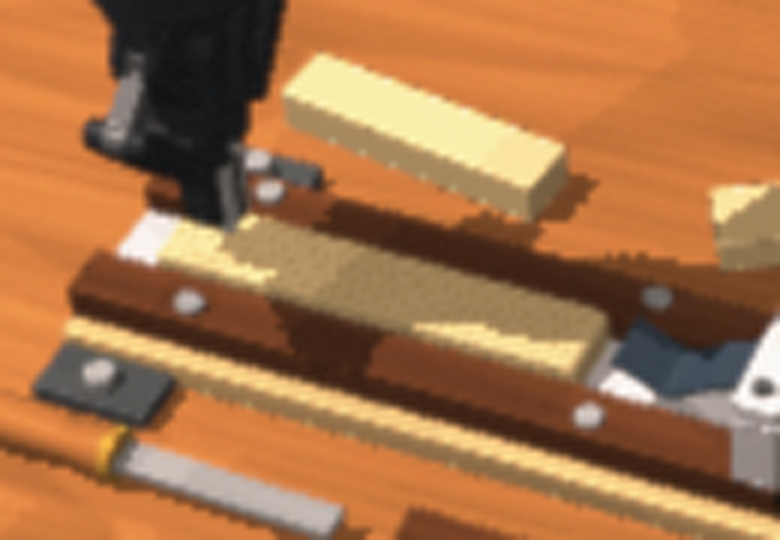

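Tip at (215,228), about 12 mm above the rear bare zone, centred on the stick. Now I touch down slowly.

Call:
jog_arm:
  steps: [0,0,0,0.003,0,0,0,0,0.006,0,0,0,0,0.009,0,0,0,0,0.011,0,0,0,0,0.012,0,0,0,0,0.013,0,0,0,0,0.013,0,0,0,0,0.013,0,0,0,0,0.013,0,0,0,0,0.013,0]

```text
clock: 4.25
position: [0.5442, -0.2205, 0.0512]
ee_rot: [0.719, 0.695, 0.0, 0.001]
ft_force: [-0.2, 0.8, 6.1]
grip_width: -0.005
```

Call:
jog_arm:
  steps: [0,0,0,0.001,0,0,0,0,0.002,0,0,0,0,0.002,0,0,0,0,0.002,0,0,0,0,0.002,0,0,0,0,0.002,0,0,0,0,0.002,0,0,0,0,0.002,0,0,0,0,0.002,0,0,0,0,0.002,0]

```text
clock: 5.25
position: [0.5444, -0.2205, 0.0511]
ee_rot: [0.719, 0.695, 0.0, 0.001]
ft_force: [-8.7, 3.7, 25.8]
grip_width: 0.003
```

Call:
jog_arm:
  steps: [0,0,-0.0003,-0.0005,0,0,0.001,-0.0006,-0.0006,0,0,0.003,-0.0008,-0.0006,0,0,0.005,-0.0008,-0.0006,0,0,0.008,-0.0008,-0.0006,0,0,0.011,-0.0008,-0.0006,0,0,0.014,-0.0008,-0.0006,0,0,0.017,-0.0008,-0.0006,0,0,0.02,-0.0008,-0.0006,0,0,0.02,-0.0008,-0.0006,0]

```text
clock: 6.25
position: [0.545, -0.2014, 0.0511]
ee_rot: [0.719, 0.695, 0.001, 0.002]
ft_force: [-0.6, -1.6, 14.1]
grip_width: -0.001
```

Run:
```python
from h import *
o=manip.get_obs();print(o["clock"],o["position"].round(4),o["ft_force"].round(2))
for n,bx in(("scene",(190,150,320,240)),):
    p,d=manip.camera(n);x0,y0,x1,y1=bx
    cv2.imwrite(f"pics/{n}3.png",cv2.resize(p[y0:y1,x0:x1,::-1],None,fx=6,fy=6,interpolation=cv2.INTER_CUBIC))
```

```text
6.25 [ 0.545  -0.2014  0.0511] [-0.59 -1.57 14.1 ]
```

View pics/scene3.png

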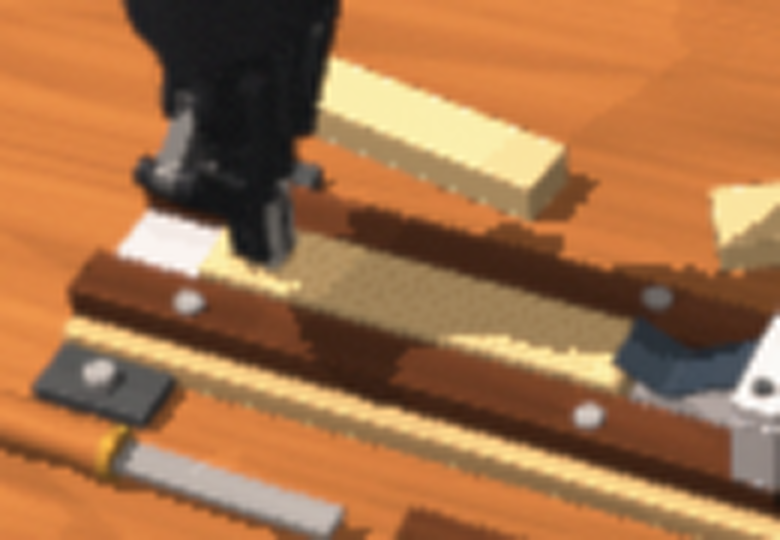

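The stick moved with the fingers: its rear went from (165,245) to (210,260) and its front is now at the lip (630,350). I raise the pressure to about 20 N and push under the spring.

Call:
jog_arm:
  steps: [0,0,0,0.0006,0,0,0.002,0,0.0006,0,0,0.005,0,0.0006,0,0,0.008,0,0.0006,0,0,0.011,0,0.0006,0,0,0.014,0,0.0006,0,0,0.017,0,0.0006,0,0,0.02,0,0.0006,0,0,0.02,0,0.0006,0,0,0.02,0,0.0006,0]

```text
clock: 7.3
position: [0.5457, -0.1834, 0.0511]
ee_rot: [0.72, 0.694, 0.0, 0.003]
ft_force: [-3.8, -6.9, 17.7]
grip_width: 0.004
```

Run:
```python
from h import *
o=manip.get_obs();print(o["clock"],o["position"].round(4),o["ft_force"].round(2))
for n,bx in(("scene",(190,150,320,240)),):
    p,d=manip.camera(n);x0,y0,x1,y1=bx
    cv2.imwrite(f"pics/{n}4.png",cv2.resize(p[y0:y1,x0:x1,::-1],None,fx=6,fy=6,interpolation=cv2.INTER_CUBIC))
```

```text
7.3 [ 0.5457 -0.1834  0.0511] [-3.79 -6.86 17.72]
```

View pics/scene4.png

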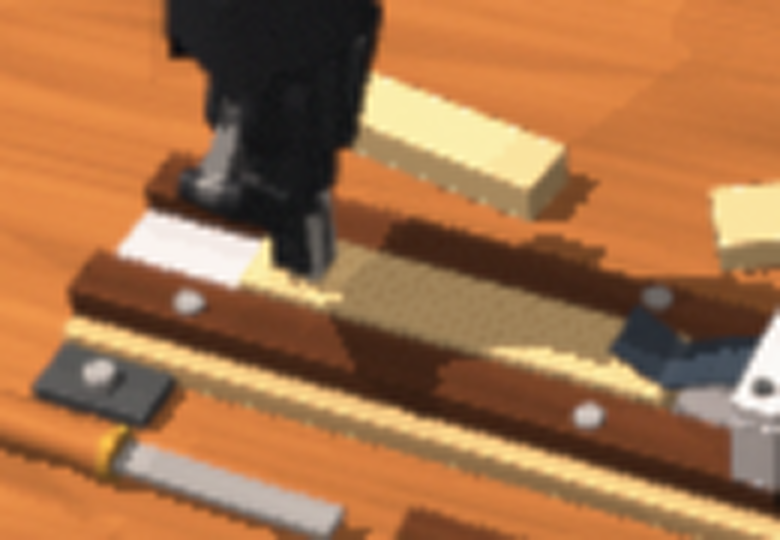

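The front is entering under the lip (665,385) and the fingers still stick. I continue.

Call:
jog_arm:
  steps: [0,0.001,-0.0003,0.0002,0,0,0.004,-0.0005,0.0003,0,0,0.007,-0.0005,0.0003,0,0,0.01,-0.0005,0.0003,0,0,0.013,-0.0006,0.0003,0,0,0.016,-0.0006,0.0003,0,0,0.019,-0.0006,0.0003,0,0,0.022,-0.0006,0.0003,0,0,0.025,-0.0006,0.0003,0,0,0.028,-0.0006,0.0003,0]

```text
clock: 8.35
position: [0.5468, -0.1552, 0.0511]
ee_rot: [0.72, 0.694, 0.001, 0.004]
ft_force: [-1.2, -7.1, 18.5]
grip_width: 0.001
```

Run:
```python
from h import *
o=manip.get_obs();print(o["clock"],o["position"].round(4),o["ft_force"].round(2))
for n,bx in(("scene",(220,160,370,250)),):
    p,d=manip.camera(n);x0,y0,x1,y1=bx
    cv2.imwrite(f"pics/{n}5.png",cv2.resize(p[y0:y1,x0:x1,::-1],None,fx=5,fy=5,interpolation=cv2.INTER_CUBIC))
```

```text
8.35 [ 0.5468 -0.1552  0.0511] [-1.16 -7.1  18.53]
```

View pics/scene5.png

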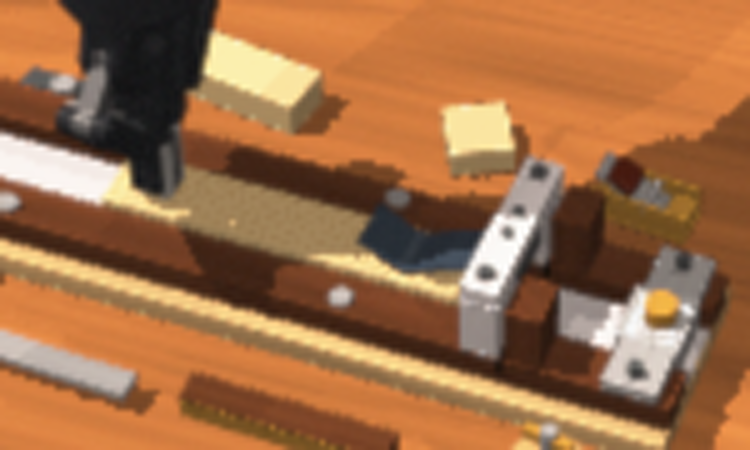

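The leaf is lifted by the stick (bend at about (400,265)) and roughly 75 mm remain. I continue while pressed.

Call:
jog_arm:
  steps: [0,0.003,0,0,0,0,0.006,0,0,0,0,0.009,0,0,0,0,0.012,-0.0001,0,0,0,0.015,-0.0001,0,0,0,0.018,-0.0001,0,0,0,0.021,-0.0002,0,0,0,0.024,-0.0002,0,0,0,0.027,-0.0002,0,0,0,0.03,-0.0002,0,0]

```text
clock: 9.4
position: [0.5479, -0.125, 0.0511]
ee_rot: [0.72, 0.694, 0.001, 0.004]
ft_force: [-0.7, -7.3, 18.0]
grip_width: 0.004
```

Call:
jog_arm:
  steps: [0,0.003,0,0,0,0,0.006,0,0,0,0,0.009,0,0,0,0,0.012,0,0,0,0,0.015,0,0,0,0,0.018,0,0,0,0,0.021,0,0,0,0,0.024,0,0,0,0,0.027,0,0,0,0,0.029,0,0,0]

```text
clock: 10.4
position: [0.549, -0.0957, 0.0511]
ee_rot: [0.72, 0.694, 0.001, 0.004]
ft_force: [0.7, -7.0, 18.9]
grip_width: -0.002
```

Run:
```python
from h import *
o=manip.get_obs();print(o["clock"],o["position"].round(4),o["ft_force"].round(2))
for n,bx in(("scene",(220,160,370,250)),):
    p,d=manip.camera(n);x0,y0,x1,y1=bx
    cv2.imwrite(f"pics/{n}6.png",cv2.resize(p[y0:y1,x0:x1,::-1],None,fx=5,fy=5,interpolation=cv2.INTER_CUBIC))
```

```text
10.4 [ 0.549  -0.0957  0.0511] [ 0.71 -7.04 18.93]
```

View pics/scene6.png

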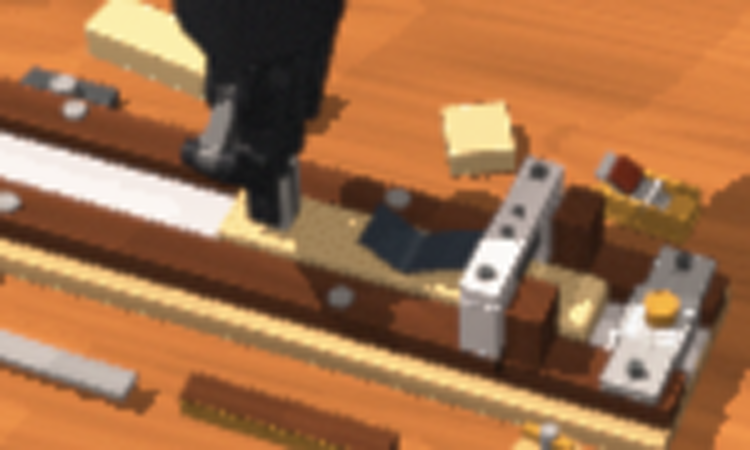

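The front shows past the saw guides at (600,295), and about 16 mm remain. I approach slowly.

Call:
jog_arm:
  steps: [0,0.002,0,0,0,0,0.004,0,0,0,0,0.006,0,0,0,0,0.0075,0,0,0,0,0.009,0,0,0,0,0.01,0,0,0,0,0.011,0,0,0,0,0.012,0,0,0,0,0.013,0,0,0,0,0.0135,0,0,0]

```text
clock: 11.45
position: [0.5495, -0.0823, 0.0511]
ee_rot: [0.72, 0.694, 0.001, 0.004]
ft_force: [0.3, -6.3, 19.4]
grip_width: 0.001
```

Call:
jog_arm:
  steps: [0,0.0003,0,0,0,0,0.0006,0,0,0,0,0.0009,0,0,0,0,0.0012,0,0,0,0,0.0015,0,0,0,0,0.0018,0,0,0,0,0.0021,0,0,0,0,0.0024,0,0,0,0,0.0027,0,0,0,0,0.003,0,0,0]

```text
clock: 12.45
position: [0.5495, -0.0821, 0.0511]
ee_rot: [0.72, 0.694, 0.0, 0.005]
ft_force: [0.2, -15.5, 19.8]
grip_width: 0.001
```

Motion stopped at y=-0.082 while the push rose to 15.5 N, which points to stop contact. I check the picture before releasing.

Run:
```python
from h import *
for n,bx,f in(("scene",(270,180,370,250),7),("top",(255,165,365,235),7)):
    p,d=manip.camera(n);x0,y0,x1,y1=bx
    cv2.imwrite(f"pics/{n}7.png",cv2.resize(p[y0:y1,x0:x1,::-1],None,fx=f,fy=f,interpolation=cv2.INTER_CUBIC))
```

```text
(no output)
```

View pics/scene7.png

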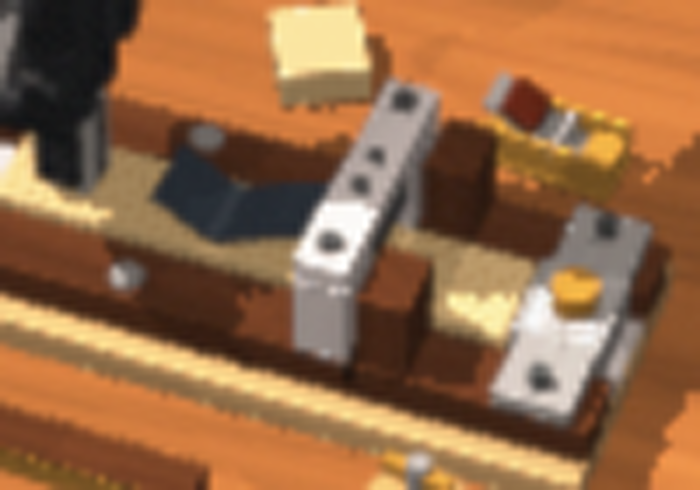

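View pics/top7.png

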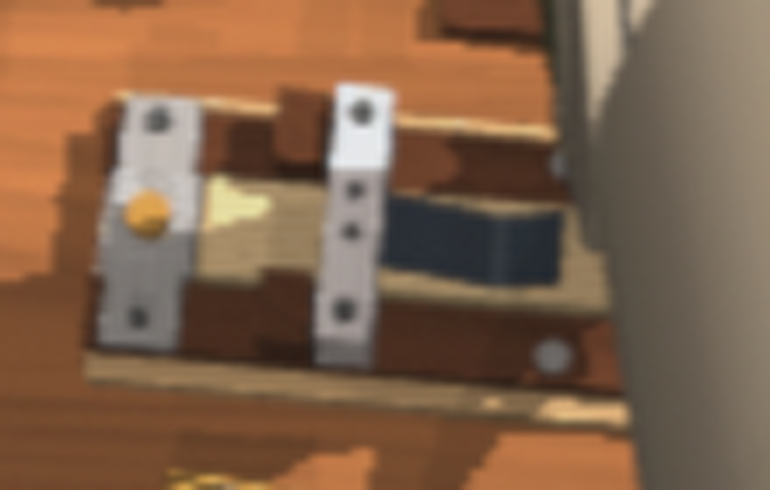

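Both views show the stick front flush with the stop face (scene 520,310; top 200,230) and the leaf on its top. I ease the push and lift straight up. The body stays above the bracket.

Call:
jog_arm:
  steps: [0,-0.0008,0,0,0,0,-0.0015,0,0,0,0,-0.0015,0,-0.001,0,0,-0.0015,0,-0.002,0,0,-0.0015,0,-0.004,0,0,-0.0015,0,-0.008,0,0,-0.0015,0,-0.015,0,0,-0.0015,0,-0.03,0,0,-0.0015,0,-0.05,0,0,-0.0015,0,-0.075,0]

```text
clock: 13.55
position: [0.5462, -0.0781, 0.1242]
ee_rot: [0.719, 0.695, -0.0, -0.0]
ft_force: [-0.3, 0.4, 0.6]
grip_width: -0.005
```

Call:
jog_arm:
  steps: [0,-0.02,0,-0.03,0,0,-0.05,0,-0.06,0,0,-0.08,0,-0.08,0,0,-0.12,0,-0.08,0,0,-0.16,0,-0.08,0,0,-0.2,0,-0.08,0,0,-0.24,0,-0.08,0,0,-0.28,0,-0.08,0,0,-0.28,0,-0.08,0,0,-0.28,0,-0.08,0]

```text
clock: 14.55
position: [0.5368, -0.3589, 0.2037]
ee_rot: [0.72, 0.694, 0.0, -0.0]
ft_force: [0.6, 1.5, -0.3]
grip_width: 0.005
```

Run:
```python
from h import *
o=manip.get_obs();print(o["clock"],o["position"].round(4),o["ft_force"].round(2))
for n,bx,f in(("scene",(190,150,390,270),4),("top",(255,130,445,260),4)):
    p,d=manip.camera(n);x0,y0,x1,y1=bx
    cv2.imwrite(f"pics/{n}8.png",cv2.resize(p[y0:y1,x0:x1,::-1],None,fx=f,fy=f,interpolation=cv2.INTER_CUBIC))
```

```text
14.55 [ 0.5368 -0.3589  0.2037] [ 0.57  1.51 -0.32]
```

View pics/scene8.png

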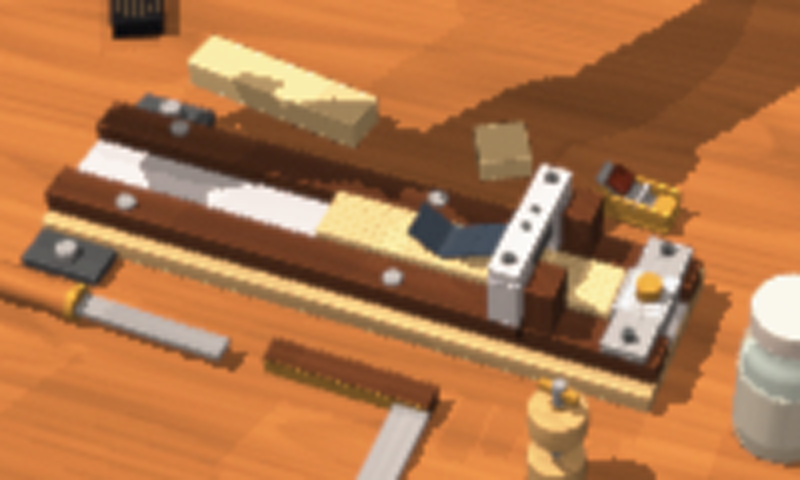

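View pics/top8.png

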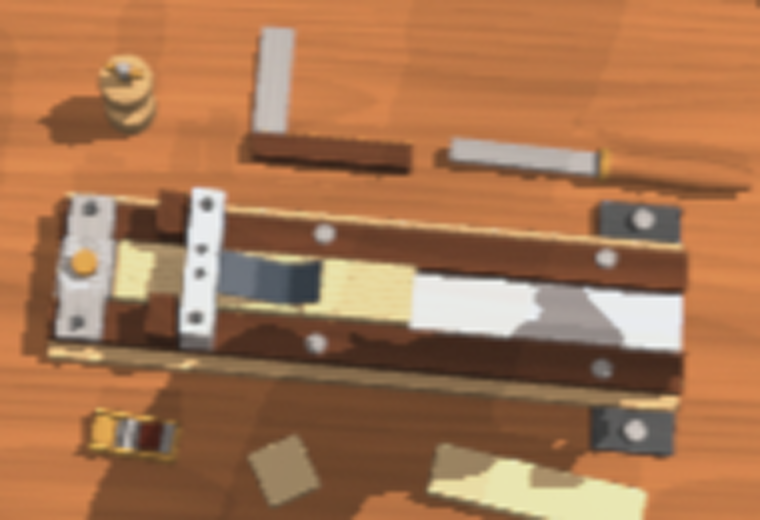

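The hand is clear. The front meets the stop (top crop 113,270), the leaf lies on the stick (300,280), and the tools have not moved. One check of the rear end's travel, then I hand in.

Run:
```python
from h import *
print(ray("top",[255+412/4,130+300/4],.034).round(4),ray("scene",[190+327/4,150+215/4],.034).round(4))
manip.hand_in()
o=manip.get_obs();print(o["clock"])
```

```text
[[ 0.544  -0.1035  0.034 ]] [[ 0.5508 -0.1034  0.034 ]]
the job is handed in; nothing more can be done
the job is handed in; nothing more can be done
```

The stick is home against the length stop with the leaf spring on its top, and I handed the job in at about 14.6 s. No verdict came back.

**What I did:** I put the closed fingertips on the bare rear of the stick, about 22 mm from its end. Touch-down briefly reached 26 N. I then pressed with 14–20 N and slid the stick about 138 mm. The drag read about 7 N as it went under the spring. I did not grasp or lift it.

**Reaching the stop:** Motion stopped while the push rose from 6 N to 15.5 N.

**Last checks:**
- **Front end:** after release, both views show it against the stop face, with the leaf lying on the stick.
- **Rear end:** both views put it at y ≈ -0.1035. That is about 139 mm of travel, which matches the fingers' 138 mm.
- **Stop estimate:** I first expected about 141 mm to the stop, so that was some 3 mm more than the stick travelled. I trusted the contact force and the pictures over that estimate.
- **Sideways position:** the two views disagree by 7 mm on where the rear end lies across the channel (x 0.544 and 0.551), because I picked those pixels by hand. The stick sits between the fences either way.
- **Surroundings:** the hand is clear, at 0.20 m height behind the jig, and no tools or wood appear to have moved.

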